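# Vein a copper leaf in the bench press

### The arm

A 6-joint arm with a two-finger parallel gripper is mounted at the origin on the work surface. World frame = base frame: x ahead of the robot, y to its left, z up, the work surface at z = 0. Lengths are in m, angles in rad, forces in N, time in s.
With the tool pointing down it reaches from about 0.3 to 1 m from the base axis. Payload 5.1 kg.
Tool frame: the origin (TCP) lies at the very end of the fingers, on their centre line; the grasp point (between the pads) lies 19 mm behind it; x points along the fingers, y is the direction in which the jaws open and shut, and the axes are right-handed (so a half turn about x gives the same grasp; the last joint's range is limited). The gripper opens to 95 mm and grips with 3 to 60 N. Pads are 20 mm wide; open, the fingers measure 119 mm over their backs; the gripper's body (75 mm by 180 mm) begins 59 mm behind the grasp point.
Start: joints at [1.228, 0.124, 1.65, -0, 1.367, -0.083], TCP at [0.167, 0.628, 0.215] pointing down, gripper open.
Joint ranges: [-2.61, 2.61], [-1.02, 2.33], [0.03, 2.71], [-1.35, 4.49], [0.32, 2.68], [-2.91, 2.91]. Speed limits (rad/s): [2.57, 2.57, 3.14, 3.14, 3.14, 3.14].

### API

Orientations are given as a unit quaternion [x, y, z, w].
In Python, from bench import sense, capture, camera_model, job_done gives the robot as it stands.
- The arm moves only by the shell command python3 -m jog 'ROWS'. ROWS is JSON, a list of rows, each a list of 3 entries, a list of its own where there are three numbers: the turn, a rotation vector about the tool's x, y, z in degrees, then the shift along the tool's x, y, z in m, then the gripper's target within -1 to 1 (shut at 1, half-way at 0, fully open at -1). A call has 1 to 12 rows; each row shifts and turns the pose as measured when the row begins, along the tool's axes as they then stand; what a row does not reach is not made up. A row lasts 1/12 s, in which the tool goes at most 41.7 mm and 7.16 degrees, less where a joint would pass 70% of its speed; a pose out of reach is approached as far as the arm can. A call with a gripper value outside its range is refused whole. The fingers move at their own pace and stop on an object; the grip force is fixed at half the most. Time passes only in rows, so rows that do not move let the fingers close. It gives the time, the measured TCP pose, the force and the opening at its end, in the units of the state.
- sense(): the state, without advancing time (a new reading comes with each control period).
- capture(name): name is "scene" or "top" or "wrist"; returns (picture, depth): 384x512x3 uint8, red, green, blue; 384x512 float32, m along the optical axis (not along the pixel's ray), 0 where there is no reading.
- camera_model(name): a dict with "intrinsics" (3x3 intrinsics, pixels), "dist" ([k1, k2, p1, p2, k3] as OpenCV has them; the pictures are not rectified), "extrinsics" (4x4, takes a point from camera to world coordinates); the wrist camera has in their place "T_tool_cam" (4x4, takes a point from camera to tool coordinates, whose origin is the TCP and whose axes are the tool frame's). Camera axes: x right, y down, z forward; pixel columns grow to the right and rows downward; lengths in m; the calibration is good to about 2 mm. A picture is of the moment at which its call begins: read the wrist's pose just before it. camera_model takes no time and is no camera call.
- job_done(): hands the job in, once; it reports no verdict.
The state is a dict: "t": time; "qpos": joint angles; "joint_velocities": joint speeds; "joint_torque": joint torques, N m; "ee_pos": TCP position; "orientation": TCP orientation; "contact_force": force on the tool from outside, world axes, zero at the start; "moment": the same for the moment, N m; "gripper_width": finger opening in m.
Only numpy, scipy, OpenCV 4.12 (cv2) and the standard library are available. Lean on these libraries where they do the work, as an engineer would, in place of code of your own. Each camera call takes 0.05 s, during which the arm holds its last target. There are 200 camera calls.

### The job

Slide the copper leaf blank, blade first, from the open side in under the raised die of the little bench press, until its point is home in the V-shaped stop with the blade flat on the anvil and the stem pointing straight out of the open side, and let go of it. Then press the rubber-topped pedal all the way down to its stop with the gripper, keep it down for a good second to vein the leaf, and let the pedal come back up, leaving the leaf where it lies in the press. Leave the mug, jar, bead box and pliers where they are.

Things in the scene. Friction and masses are not known exactly. Their poses are not given: they have to be found in the camera images.
- leaf: Loose copper leaf blank, 6 mm thick, about 110 g, lying flat. Round blade, 36 mm diameter, with a 90-degree point on one side and a straight stem, 12 mm wide, on the other. Origin: underside, centre of the round blade. x axis from stem to point, z up. Point at x = +25.5 mm, stem from x = -18 to -95 mm, centre of mass near x = -27 mm.
- leaf_stem_end (a point): Free end of the leaf's stem, on the underside, at leaf x = -95 mm.
- press: Grey and steel bench press, fixed to the table. Origin: on the table below the die's centre. x points from pedal to hinge, y from the open feed side to the V stop. Base plate 12 mm high, x -120 to 100, y -45 to 45 mm. Steel anvil on it, x -26 to 26, y -45 to 45 mm, top at z = 30 mm. Hinge cheeks at x 55 to 85 mm are 70 mm high.
- press_seat (a point): Point on the anvil's top under the die (press x 0, y 0, z 30 mm), axes as the press. The leaf goes in along +y, its x axis along the press's y; home, the leaf's origin is at this point. The die, 28 mm diameter, hangs under the 24 mm wide lever that runs along x; gap from anvil to die: about 20 mm with the pedal up, 6.4 mm with it down.
- press_stop (a point): Apex of the V stop, on the anvil's top at press x 0, y +25.5 mm: two dark bars 7 mm high, fixed, at 45 degrees either side, open towards -y; the leaf's point fits in.
- pedal_pad (a point): Centre of the top of the pedal's rubber tread (46 x 56 mm) on the lever's free end; moves with the pedal on an arc about the hinge (press x +70, z 55 mm). Pedal up: press x -79, y 0, z 99 mm. At the stop: press x -85, y 0, z 62 mm. The top slopes up towards the robot side when up and is level at the stop.
- pedal (a joint): Pedal angle in rad: 0 up, 0.24 at the bottom stop. Pushing the pad down turns it; a spring returns it to 0 when let go. About 4 N down on the pad starts it, about 13 N holds it at the stop.
- mug: Bystander: blue mug with a handle at its +y side, 80 mm across, 92 mm high. Origin: centre of the underside.
- jar: Bystander: closed amber jar with black cap, 62 mm diameter, 85 mm high. Origin: centre of the underside.
- bead_box: Bystander: open white box of beads, 85 x 85 x 26 mm. Origin: centre of the underside.
- pliers: Bystander: blue-handled pliers lying flat, 12 mm high, 170 mm long. Origin: underside, at the joint; x towards the steel nose (+49 mm), the two handles run back to x = -121 mm, 52 mm wide at most.
Mind the look-alikes: they are no part of the job. Of the things that look like the leaf, take the one that is nearest to the robot's base at the start.

How it is judged:
By the outcome, as a careful person would: the job done as asked, in the order asked, and still so for the second after the job is handed in, with the robot touching nothing.
It also fails if it takes over 54 s, if anything falls off the work surface, if the arm or the gripper's body presses on something with over 40 N, if the wrist force passes 120 N, or if a joint passes its speed limit or range.

## Working session

There is one attempt and no reset: what is moved stays moved. The work goes in short steps, Python scripts to look and compute and a shell command to move; the robot and the scene stay as the last step left them, time stands still between calls to the robot, and variables do not carry over. Pictures are saved under pics/ and viewed, about 8 in all and at most 12, crops included, and the job is handed in when it is done.

```bash
mkdir -p pics
cat > h.py <<'E'
import numpy as np, cv2
from bench import sense, capture, camera_model
from scipy.spatial.transform import Rotation as R
def shot(name,fn):
    s=sense(); p,d=capture(name); cv2.imwrite(f'pics/{fn}.png',p[:,:,::-1]); np.savez(f'pics/{fn}.npz',d=d,pos=s['ee_pos'],q=s['orientation'],name=name); return p,d
def ext(f):
    z=np.load(f'pics/{f}.npz'); n=str(z['name']); m=camera_model(n)
    if n=='wrist':
        T=np.eye(4);T[:3,:3]=R.from_quat(z['q']).as_matrix();T[:3,3]=z['pos'];E=T@np.array(m['T_tool_cam'])
    else: E=np.array(m['extrinsics'])
    return z['d'],np.array(m['intrinsics']),np.array(m['dist']),E
def px(f,uv,zplane=None):
    d,K,D,E=ext(f); out=[]
    for u,v in uv:
        r=cv2.undistortPoints(np.array([[[u,v]]],float),K,D)[0,0]; r=np.array([*r,1.])
        if zplane is None: zc=d[int(round(v)),int(round(u))]
        else: zc=(zplane-E[2,3])/(E[:3,:3]@r)[2]
        out.append((E@np.append(r*zc,1))[:3])
    return np.array(out)
def proj(f,P):
    d,K,D,E=ext(f); C=np.linalg.inv(E); 
    return cv2.projectPoints(np.array(P,float),cv2.Rodrigues(C[:3,:3])[0],C[:3,3],K,D)[0][:,0]
E
python3 - <<'E'
from h import *
s=sense();print(s)
for n in('top','scene'):
    shot(n,n+'0'); print(n,np.round(ext(n+'0')[3],3).tolist())
a=cv2.imread('pics/top0.png');cv2.imwrite('pics/top0b.png',cv2.resize(a,(800,600)))
E
```

```text
{'t': 0.0, 'qpos': array([ 1.22836477e+00,  1.24486936e-01,  1.65168175e+00, -3.38407528e-05,
        1.36754057e+00, -8.26081182e-02]), 'joint_velocities': array([-0.00084182,  0.00160824, -0.00030861, -0.00036363,  0.00144013,
       -0.00114378]), 'joint_torque': array([ 5.98932165e-04, -4.17615330e+01, -3.59928846e+01,  7.73382350e-02,
        4.92250628e-02, -1.24299518e-04]), 'ee_pos': array([0.16681113, 0.62754635, 0.21339426]), 'orientation': array([ 0.09086686,  0.70129454, -0.09233479,  0.70100176]), 'contact_force': array([-0.03779042, -0.35172686, -0.22368696]), 'moment': array([ 0.02288007, -0.02004277, -0.01672235]), 'gripper_width': 0.09479271650184842}
top [[-0.013, -0.993, 0.115, 0.433], [-0.999, 0.017, 0.03, 0.015], [-0.031, -0.115, -0.993, 0.934], [0.0, 0.0, 0.0, 1.0]]
scene [[-0.788, 0.425, -0.445, 1.005], [0.615, 0.537, -0.578, 0.631], [-0.007, -0.729, -0.685, 0.798], [0.0, 0.0, 0.0, 1.0]]
```

View pics/top0b.png

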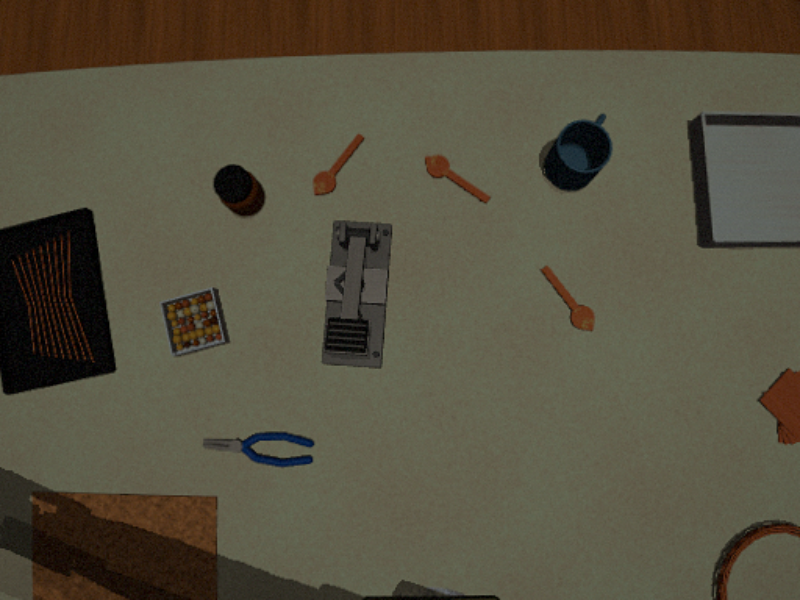

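View pics/scene0.png

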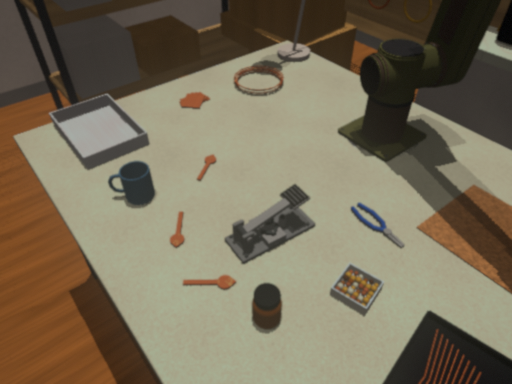

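The top view (800x600) shows the press at about (357,293). Its pedal faces the robot, the V is on the left and the open side on the right. There are three leaves, and the nearest has its blade at (582,318) and stem end at (545,267). I'll enlarge both.

Run:
```python
from h import *
a=cv2.imread('pics/top0.png')
c1=cv2.resize(a[135:240,200:257],None,fx=5,fy=5,interpolation=cv2.INTER_CUBIC)
c2=cv2.resize(a[160:220,335:395],None,fx=6,fy=6,interpolation=cv2.INTER_CUBIC)
o=np.zeros((525,700,3),np.uint8);o[:525,:285]=c1;o[:360,300:660]=c2
o=cv2.convertScaleAbs(o,alpha=1.8);cv2.imwrite('pics/crop0.png',o)
# leaf segmentation
hsv=cv2.cvtColor(a,cv2.COLOR_BGR2HSV);m=np.zeros(a.shape[:2],np.uint8)
sub=hsv[160:220,335:395];m[160:220,335:395]=((sub[...,0]<15)&(sub[...,1]>130)&(sub[...,2]>70))
v,u=np.nonzero(m);P=px('top0',np.c_[u,v],.006);c=P.mean(0);w,V=np.linalg.eigh(np.cov((P-c)[:,:2].T));t=(P-c)[:,:2]@V[:,1]
print(len(u),c,V[:,1],t.min(),t.max())
s=(P-c)[:,:2]@V[:,0]
for lo in np.arange(-.07,.07,.01):
    k=(t>=lo)&(t<lo+.01)
    if k.any(): print(round(lo,3),s[k].min().round(4),s[k].max().round(4))
print('press depth pts',px('top0',[(227,215)]))
for e in [(0.3,0,0.012)]:pass
```

```text
315 [ 0.53420234 -0.22104428  0.006     ] [-0.81228138 -0.58326577] -0.06752010223732834 0.05079698967290908
-0.07 -0.0055 0.0055
-0.06 -0.0057 0.006
-0.05 -0.0055 0.0062
-0.04 -0.005 0.0051
-0.03 -0.0052 0.005
-0.02 -0.0054 0.0052
-0.01 -0.0055 0.005
0.0 -0.0051 0.0064
0.01 -0.013 0.0144
0.02 -0.017 0.0172
0.03 -0.0165 0.0162
0.04 -0.0099 0.0059
0.05 -0.0019 0.0015
press depth pts [[0.48266043 0.09695938 0.0998533 ]]
```

View pics/crop0.png

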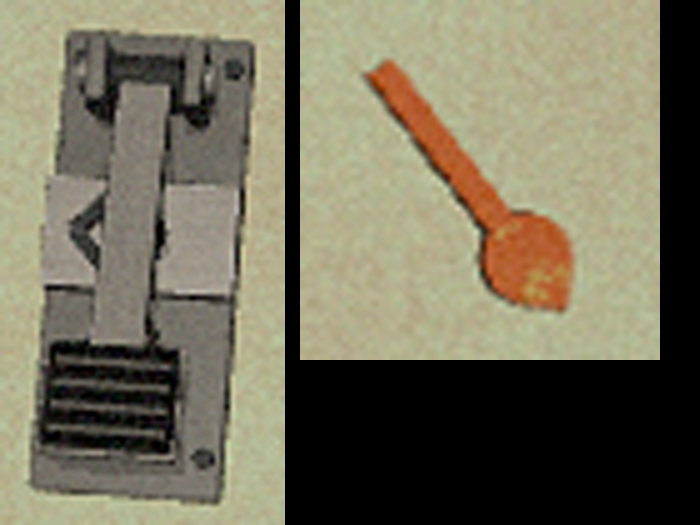

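The crop shows the base plate corners at (68,31), (254,42), (218,502) and (32,488), and the anvil corners at (46,176), (241,186), (233,297) and (43,288). Next I'll fit the press pose and work out the grasp.

```bash
cat >> h.py <<'E'
from scipy.optimize import least_squares
def pressfit(f,obs,P,x0=(.55,.07,-.08)):
    def w(p): c,s=np.cos(p[2]),np.sin(p[2]); return np.c_[p[0]+c*P[:,0]-s*P[:,1],p[1]+s*P[:,0]+c*P[:,1],P[:,2]]
    r=least_squares(lambda p:(proj(f,w(p))-obs).ravel(),x0); return r.x,r.fun.reshape(-1,2)
def delta(pos,yaw_y):
    "tool-axis shift and rotvec to reach vertical tool at pos, tool y at heading yaw_y (mod 180, deg)"
    s=sense(); A=R.from_quat(s['orientation']); 
    for k in(0,180):
        a=np.radians(yaw_y+k); y=np.array([np.cos(a),np.sin(a),0]); x=np.array([0,0,-1.])
        B=R.from_matrix(np.c_[x,y,np.cross(x,y)]); 
        print('rotvec',np.degrees((A.inv()*B).as_rotvec()).round(2),'shift(tool now)',A.inv().apply(np.array(pos)-s['ee_pos']).round(4),'shift(tool after)',B.inv().apply(np.array(pos)-s['ee_pos']).round(4))
    y=A.as_matrix()[:,1];print('now pos',s['ee_pos'].round(4),'yheading',np.degrees(np.arctan2(y[1],y[0])).round(2),'toolx',A.as_matrix()[:,0].round(3),'q',s['qpos'].round(3),'F',s['contact_force'].round(1),'w',round(s['gripper_width'],4),'t',s['t'])
E
python3 - <<'E'
from h import *
c=np.array([(68,31),(254,42),(218,502),(32,488),(46,176),(241,186),(233,297),(43,288)],float)
uv=(c+.5)/5-.5+[200,135]
P=np.array([(100,45,12),(100,-45,12),(-120,-45,12),(-120,45,12),(26,45,30),(26,-45,30),(-26,-45,30),(-26,45,30)])/1e3
p,r=pressfit('top0',uv,P);print('press',p,np.degrees(p[2]));print(r.round(2).tolist())
o=np.array([.5127,-.2365]);d=np.array([-.812,-.583]);
g=o-.078*d;print(g);delta([*g,.15],-144.3+90)
E
```

```text
press [ 0.56349093  0.10170964 -0.08045133] -4.6095218760297465
[[-0.26, -0.23], [-0.04, -0.29], [0.69, 0.24], [-0.5, 0.38], [0.56, -0.15], [0.07, 0.19], [0.11, 0.25], [-0.65, -0.42]]
[ 0.576036 -0.191026]
rotvec [1.2942e+02 1.2000e-01 6.0000e-02] shift(tool now) [ 0.0647 -0.686   0.6058] shift(tool after) [0.0635 0.9036 0.1454]
rotvec [-5.058e+01 -5.000e-02  1.000e-01] shift(tool now) [ 0.0647 -0.686   0.6058] shift(tool after) [ 0.0635 -0.9036 -0.1454]
now pos [0.1668 0.6276 0.2135] yheading 75.12 toolx [-0.001 -0.002 -1.   ] q [ 1.228  0.124  1.652 -0.     1.368 -0.083] F [ 0.3 -0.2 -0.3] w 0.095 t 0.1
```

Press fit residuals are under 0.7 px and the leaf matches its given size, so I'll move.

```bash
python3 -m jog '[[[-7.1,0,0],[-0.01,0,0],-1],[[-7.1,0,0],[-0.01,0,0],-1],[[-7.1,0,0],[-0.01,0,0],-1],[[-7.1,0,0],[-0.01,0,0],-1],[[-7.1,0,0],[-0.01,0,0],-1],[[-7.1,0,0],[-0.01,0,0],-1],[[-7.1,0,0],[-0.01,0,0],-1],[[-1,0,0],[0,0,0],-1]]' | tail -c 400
python3 - <<'E'
from h import *
delta([.45,.03,.30],125.7)
E
```

```text
t: 0.77
ee_pos: [0.1658, 0.6247, 0.2784]
orientation: [-0.227, 0.674, 0.218, 0.668]
contact_force: [0.6, 0.1, 0.3]
gripper_width: 0.0947
rotvec [ 1.   -0.72  0.49] shift(tool now) [-0.0145 -0.6468 -0.1277] shift(tool after) [-0.0216 -0.6488 -0.1162]
rotvec [-178.99   -0.76   -1.13] shift(tool now) [-0.0145 -0.6468 -0.1277] shift(tool after) [-0.0216  0.6488  0.1162]
now pos [0.1658 0.6247 0.2784] yheading 126.7 toolx [-0.005 -0.014 -1.   ] q [ 1.228  0.094  1.576  0.     1.487 -0.983] F [0.6 0.1 0.3] w 0.0947 t 0.7667
```

```bash
python3 -m jog '[[[0,0,0],[-0.001,-0.04,-0.0075],-1],[[0,0,0],[-0.001,-0.04,-0.0075],-1],[[0,0,0],[-0.001,-0.04,-0.0075],-1],[[0,0,0],[-0.001,-0.04,-0.0075],-1],[[0,0,0],[-0.001,-0.04,-0.0075],-1],[[0,0,0],[-0.001,-0.04,-0.0075],-1],[[0,0,0],[-0.001,-0.04,-0.0075],-1],[[0,0,0],[-0.001,-0.04,-0.0075],-1],[[0,0,0],[-0.001,-0.04,-0.0075],-1],[[0,0,0],[-0.001,-0.04,-0.0075],-1],[[0,0,0],[-0.001,-0.04,-0.0075],-1],[[0,0,0],[-0.001,-0.04,-0.0075],-1]]' | head -2; python3 -m jog '[[[0,0,0],[-0.001,-0.04,-0.0075],-1],[[0,0,0],[-0.001,-0.04,-0.0075],-1],[[0,0,0],[-0.001,-0.04,-0.0075],-1],[[0,0,0],[0,-0.03,-0.0055],-1],[[0,0,0],[0,0,0],-1]]' | head -2
python3 - <<'E'
from h import *
shot('wrist','w1'); print(np.array(camera_model('wrist')['T_tool_cam']).round(3).tolist())
p=(.5635,.1017)
print(proj('w1',[[*p,.03],[.51,-.236,.006]]))
delta([.576,-.191,.10],125.7)
E
```

```text
t: 1.77
ee_pos: [0.3743, 0.1749, 0.2824]
t: 2.18
ee_pos: [0.4393, 0.0259, 0.2841]
[[-0.001, -0.271, 0.963, -0.17], [1.0, -0.0, 0.001, -0.0], [0.0, 0.963, 0.271, -0.077], [0.0, 0.0, 0.0, 1.0]]
[[256.60603333 264.30416561]
 [ 85.60122324 107.03252155]]
rotvec [-0.98 -1.65  0.63] shift(tool now) [ 0.187  -0.2559 -0.0062] shift(tool after) [ 0.1838 -0.2578 -0.0159]
rotvec [179.     0.98   2.58] shift(tool now) [ 0.187  -0.2559 -0.0062] shift(tool after) [0.1838 0.2578 0.0159]
now pos [0.4385 0.0276 0.2838] yheading 124.73 toolx [-0.017 -0.026 -1.   ] q [-0.042 -0.383  1.994 -0.026  1.547 -2.218] F [ 0.5  0.1 -0.6] w 0.0952 t 2.2333
```

View pics/w1.png

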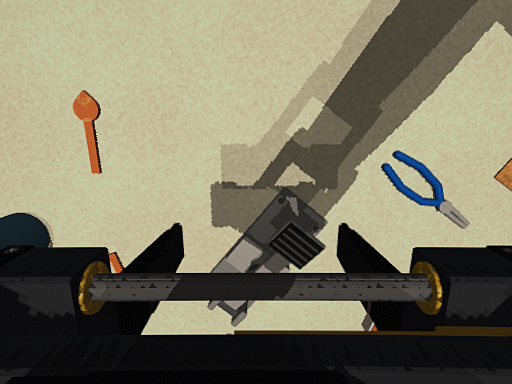

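The wrist view shows the target leaf blade at (86,105), and the calibration predicted (86,107). I'll go to it.

```bash
python3 -m jog '[[[-1,-1.6,0.6],[0.02,-0.036,-0.001],-1],[[0,0,0],[0.02,-0.036,-0.002],-1],[[0,0,0],[0.02,-0.036,-0.002],-1],[[0,0,0],[0.02,-0.036,-0.002],-1],[[0,0,0],[0.02,-0.036,-0.002],-1],[[0,0,0],[0.02,-0.036,-0.002],-1],[[0,0,0],[0.02,-0.036,-0.002],-1],[[0,0,0],[0,0,0],-1]]' | head -2
python3 - <<'E'
from h import *
delta([.576,-.191,.05],125.7)
E
```

```text
t: 2.9
ee_pos: [0.5783, -0.1795, 0.1372]
rotvec [ 0.06  0.44 -0.29] shift(tool now) [ 0.0871 -0.0084 -0.0092] shift(tool after) [ 0.0872 -0.008  -0.0085]
rotvec [-179.94    0.46    0.68] shift(tool now) [ 0.0871 -0.0084 -0.0092] shift(tool after) [0.0872 0.008  0.0085]
now pos [ 0.5783 -0.1795  0.1372] yheading 125.76 toolx [ 0.003  0.009 -1.   ] q [-0.394  0.087  1.824  0.01   1.231 -2.592] F [-1.1  0.2 -0.5] w 0.0952 t 2.9
```

```bash
python3 -m jog '[[[0,0.4,-0.3],[0.03,-0.004,-0.0045],-1],[[0,0,0],[0.03,-0.004,-0.0045],-1],[[0,0,0],[0.028,0,0],-0.3],[[0,0,0],[0,0,0],-0.3],[[0,0,0],[0,0,0],-0.3]]' | head -2
python3 - <<'E'
from h import *
p,d=shot('wrist','w2')
delta([.576,-.191,.003],125.7)
o=np.array([.5127,-.2365]);dd=np.array([-.812,-.583]);
print(proj('w2',[[*(o-dd*k),.006] for k in(.095,.078,0)]))
E
```

```text
t: 3.32
ee_pos: [0.5761, -0.1852, 0.0431]
rotvec [-0.14 -0.07 -0.43] shift(tool now) [ 0.0397 -0.0056 -0.0031] shift(tool after) [ 0.0398 -0.0053 -0.0032]
rotvec [ 1.7986e+02 -6.7000e-01  1.1000e-01] shift(tool now) [ 0.0397 -0.0056 -0.0031] shift(tool after) [0.0398 0.0053 0.0032]
now pos [ 0.5755 -0.1848  0.0428] yheading 125.56 toolx [-0.005  0.005 -1.   ] q [-0.401  0.194  1.879  0.003  1.076 -2.594] F [ 0.  -0.6  0.1] w 0.0765 t 3.3667
[[253.48960172 236.96704543]
 [253.300647   215.61131258]
 [252.29304544 104.84683269]]
```

View pics/w2.png

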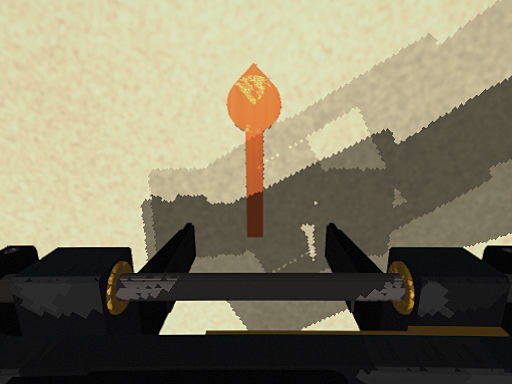

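In the wrist view the stem end is at (255,236) and the blade centre at (254,103), within 2 px of prediction. I'll descend, grip and lift.

```bash
python3 -m jog '[[[0,0,-0.4],[0.018,-0.004,-0.003],-0.3],[[0,0,0],[0.014,-0.0015,0],-0.3],[[0,0,0],[0.005,0,0],-0.3],[[0,0,0],[0,0,0],-0.3]]' | head -4
python3 - <<'E'
from h import *
delta([.576,-.191,.003],125.7)
E
```

```text
t: 3.7
ee_pos: [0.5814, -0.1899, 0.0127]
orientation: [-0.219, 0.67, 0.214, 0.676]
contact_force: [0.1, -0.1, -0.2]
rotvec [-0.03  0.32  0.54] shift(tool now) [ 0.0097  0.0023 -0.0051] shift(tool after) [ 0.0097  0.0022 -0.005 ]
rotvec [179.97   0.84  -0.5 ] shift(tool now) [ 0.0097  0.0023 -0.0051] shift(tool after) [ 0.0097 -0.0022  0.005 ]
now pos [ 0.5814 -0.1899  0.0127] yheading 125.67 toolx [ 0.01  -0.004 -1.   ] q [-0.403  0.238  1.886 -0.     1.007 -2.597] F [ 0.1 -0.1 -0.2] w 0.0622 t 3.7
```

```bash
python3 -m jog '[[[0,0.3,0.5],[0.005,0.001,-0.005],-0.3],[[0,0,0],[0.003,0,0],-0.3],[[0,0,0],[0,0,0],-0.3]]' | head -2
python3 - <<'E'
from h import *
delta([.576,-.191,.003],125.7)
E
```

```text
t: 3.95
ee_pos: [0.5786, -0.1923, 0.0075]
rotvec [-0.01  0.14  0.22] shift(tool now) [ 0.0045  0.0026 -0.0014] shift(tool after) [ 0.0045  0.0026 -0.0014]
rotvec [179.99   0.34  -0.22] shift(tool now) [ 0.0045  0.0026 -0.0014] shift(tool after) [ 0.0045 -0.0026  0.0014]
now pos [ 0.5786 -0.1923  0.0075] yheading 125.69 toolx [ 0.004 -0.002 -1.   ] q [-0.409  0.245  1.887  0.     1.005 -2.603] F [ 0.2 -0.6 -0.2] w 0.062 t 3.95
```

```bash
python3 -m jog '[[[0,0.1,0.2],[0.006,0.0026,-0.0014],-0.3],[[0,0,0],[0.001,0,0],-0.3],[[0,0,0],[0,0,0],0.5],[[0,0,0],[0,0,0],1],[[0,0,0],[0,0,0],1],[[0,0,0],[0,0,0],1],[[0,0,0],[0,0,0],1],[[0,0,0],[0,0,0],1],[[0,0,0],[0,0,0],1]]'
python3 - <<'E'
from h import *
delta([.576,-.191,.003],125.7)
E
```

```text
t: 4.7
ee_pos: [0.5767, -0.1916, 0.0015]
orientation: [-0.217, 0.672, 0.216, 0.674]
contact_force: [-0.2, 0.4, 0.8]
gripper_width: 0.0206
rotvec [-0.04  0.11  0.12] shift(tool now) [-0.0015  0.0009 -0.0002] shift(tool after) [-0.0015  0.0009 -0.0002]
rotvec [179.96   0.18  -0.18] shift(tool now) [-0.0015  0.0009 -0.0002] shift(tool after) [-0.0015 -0.0009  0.0002]
now pos [ 0.5767 -0.1916  0.0015] yheading 125.66 toolx [ 0.003 -0.001 -1.   ] q [-4.090e-01  2.510e-01  1.893e+00  1.000e-03  9.950e-01 -2.603e+00] F [-0.2  0.4  0.8] w 0.0206 t 4.7
```

```bash
python3 -m jog '[[[0,0,0],[0,0,0],1],[[0,0,0],[0,0,0],1],[[0,0,0],[0,0,0],1],[[0,0,0],[0,0,0],1],[[0,0,0],[-0.015,0,0],1],[[0,0,0],[-0.025,0,0],1],[[0,0,0],[-0.025,0,0],1],[[0,0,0],[-0.025,0,0],1],[[0,0,0],[-0.01,0,0],1],[[0,0,0],[0,0,0],1]]'
python3 - <<'E'
from h import *
import numpy as np
# target: prefeed
p=np.array([.5635,.1017]);yw=-4.61
ydir=np.array([-np.sin(np.radians(yw)),np.cos(np.radians(yw))])
for k in(-.078,-.17,-.19): print(k,(p+k*ydir).round(4))
delta([*(p-.19*ydir),.10],yw)
E
```

```text
t: 5.53
ee_pos: [0.5734, -0.1901, 0.1007]
orientation: [-0.215, 0.675, 0.218, 0.672]
contact_force: [-0.3, 0.5, 0.2]
gripper_width: 0.0118
-0.078 [0.5572 0.024 ]
-0.17 [ 0.5498 -0.0678]
-0.19 [ 0.5482 -0.0877]
rotvec [ 1.3025e+02 -4.6000e-01 -4.0000e-02] shift(tool now) [0.0012 0.0979 0.0392] shift(tool after) [ 0.0007 -0.0333 -0.1   ]
rotvec [-4.975e+01  3.000e-02 -3.800e-01] shift(tool now) [0.0012 0.0979 0.0392] shift(tool after) [0.0007 0.0333 0.1   ]
now pos [ 0.5734 -0.1901  0.1007] yheading 125.64 toolx [-0.005  0.004 -1.   ] q [-4.100e-01  1.240e-01  1.849e+00  1.000e-03  1.175e+00 -2.603e+00] F [-0.3  0.5  0.2] w 0.0118 t 5.5333
```

View pics/w3b.png

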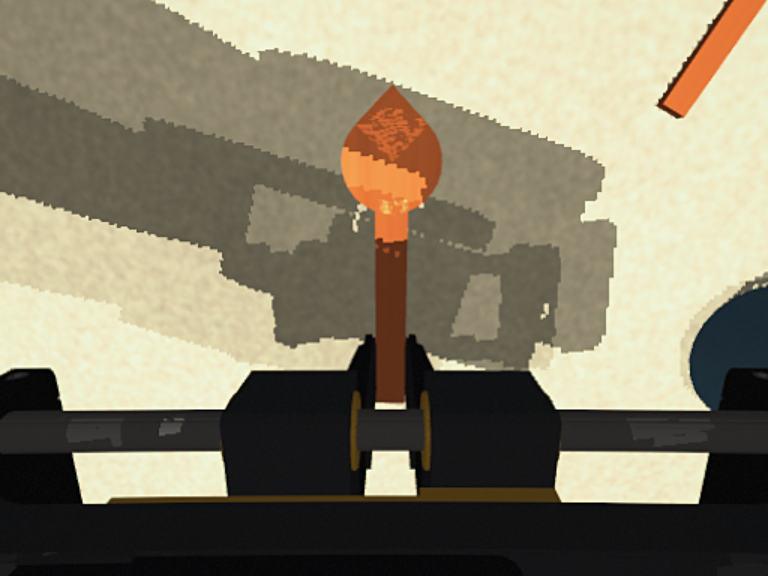

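The leaf is held straight: its point is at (393,87), and the stem runs down to (390,400). I'll measure its pose in the tool frame from depth.

```bash
cat >> h.py <<'E'
def leaf_in_tool(f):
    z=np.load(f'pics/{f}.npz'); a=cv2.imread(f'pics/{f}.png'); hsv=cv2.cvtColor(a,cv2.COLOR_BGR2HSV)
    m=((hsv[...,0]<15)&(hsv[...,1]>130)&(hsv[...,2]>50)).astype(np.uint8)
    n,l,st,c=cv2.connectedComponentsWithStats(m); i=max(range(1,n),key=lambda i:st[i,4]*(abs(c[i][0]-260)<40))
    v,u=np.nonzero(l==i); ok=z['d'][v,u]>.05; u,v=u[ok],v[ok]
    P=px(f,np.c_[u,v]); A=R.from_quat(z['q']); return A.inv().apply(P-z['pos']),P
E
python3 - <<'E'
from h import *
T,P=leaf_in_tool('w3'); print(len(T))
zt=T[:,2]
for lo in np.arange(zt.min(),zt.max(),.008):
    k=(zt>=lo)&(zt<lo+.008)
    if k.sum()>3: print(lo.round(4),k.sum(),'x',np.median(T[k,0]).round(4),'y',T[k,1].min().round(4),T[k,1].max().round(4))
E
```

```text
6412
-0.114 5 x 0.0648 y 0.0012 0.0092
-0.106 111 x -0.0043 y -0.0044 0.0158
-0.098 581 x -0.0045 y -0.0123 0.0226
-0.09 954 x -0.0044 y -0.0172 0.0249
-0.082 1034 x -0.0044 y -0.0179 0.0254
-0.074 856 x -0.0044 y -0.0232 0.0246
-0.066 406 x -0.0045 y -0.0196 0.0211
-0.058 328 x -0.0046 y -0.0119 0.0136
-0.05 304 x -0.0046 y -0.0059 0.0084
-0.042 284 x -0.0048 y -0.006 0.0084
-0.034 273 x -0.0047 y -0.0061 0.0055
-0.026 253 x -0.0048 y -0.0056 0.0056
-0.018 248 x -0.0048 y -0.0062 0.0057
-0.01 242 x -0.0048 y -0.0062 0.0079
-0.002 235 x -0.0049 y -0.0057 0.008
0.006 222 x -0.0049 y -0.0064 0.0053
0.014 76 x -0.0048 y -0.0064 0.0081
```

```bash
python3 -m jog '[[[-3,-0.85,2.75],[0,-0.01,-0.01],1],[[0,0,0],[-0.001,-0.006,-0.025],1],[[0,0,0],[-0.001,0,-0.025],1],[[0,0,0],[-0.001,0,-0.025],1],[[0,0,0],[-0.001,0,-0.01],1],[[0,0,0],[-0.001,0,0],1]]' | head -2
python3 - <<'E'
from h import *
p=np.array([.5635,.1017]);yw=-4.61
ydir=np.array([-np.sin(np.radians(yw)),np.cos(np.radians(yw))])
delta([*(p-.15*ydir),.042],yw)
shot('top','t1');a=cv2.imread('pics/t1.png')
c=cv2.resize(a[130:245,185:300],None,fx=5,fy=5,interpolation=cv2.INTER_CUBIC);cv2.imwrite('pics/t1b.png',cv2.convertScaleAbs(c,alpha=1.6))
E
```

```text
t: 7.75
ee_pos: [0.5432, -0.0841, 0.0619]
rotvec [ 0.88 -0.04  0.43] shift(tool now) [ 0.0198  0.006  -0.0367] shift(tool after) [ 0.0199  0.0053 -0.0368]
rotvec [-1.7912e+02 -6.7000e-01 -6.0000e-02] shift(tool now) [ 0.0198  0.006  -0.0367] shift(tool after) [ 0.0199 -0.0053  0.0368]
now pos [ 0.5432 -0.0841  0.0619] yheading -3.73 toolx [-0.007  0.001 -1.   ] q [-2.510e-01  5.500e-02  1.996e+00 -1.000e-03  1.098e+00 -1.850e-01] F [ 0.4  0.2 -0.5] w 0.0117 t 7.75
```

View pics/t1b.png

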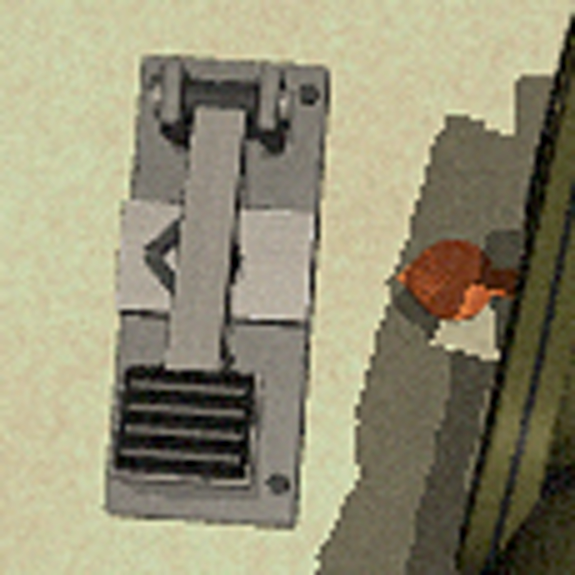

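The top view shows the leaf point at (398,280), facing the open side of the anvil, with the V apex at about (148,255). I'll go in lower, straighten up and feed.

```bash
python3 -m jog '[[[0.9,0,0.4],[0.01,0.0055,0],1],[[0,0,0],[0.01,0,0],1],[[0,0,0],[0,0,0],1]]' | head -2
python3 - <<'E'
from h import *
p=np.array([.5635,.1017]);yw=-4.61
ydir=np.array([-np.sin(np.radians(yw)),np.cos(np.radians(yw))])
delta([*(p-.10*ydir),.039],yw)
E
```

```text
t: 8.05
ee_pos: [0.5499, -0.0876, 0.0404]
rotvec [-0.12  0.07 -0.12] shift(tool now) [ 0.0013 -0.0018 -0.0898] shift(tool after) [ 0.0014 -0.0016 -0.0898]
rotvec [ 1.7988e+02 -1.8000e-01 -1.0000e-01] shift(tool now) [ 0.0013 -0.0018 -0.0898] shift(tool after) [0.0014 0.0016 0.0898]
now pos [ 0.5499 -0.0876  0.0404] yheading -4.73 toolx [ 0.002 -0.001 -1.   ] q [-2.540e-01  9.400e-02  1.996e+00 -1.000e-03  1.049e+00 -1.710e-01] F [-0.1  0.6 -0.7] w 0.0111 t 8.05
```

```bash
python3 -m jog '[[[0,0,0],[-0.0005,-0.001,-0.02],1],[[0,0,0],[-0.001,-0.0005,-0.02],1],[[0,0,0],[-0.001,0,-0.02],1],[[0,0,0],[-0.001,0,-0.01],1],[[0,0,0],[0,0,0],1]]' | head -4
python3 - <<'E'
from h import *
p=np.array([.5635,.1017]);yw=-4.61
ydir=np.array([-np.sin(np.radians(yw)),np.cos(np.radians(yw))])
delta([*(p-.088*ydir),.036],yw)
E
```

```text
t: 8.47
ee_pos: [0.5531, -0.0208, 0.0393]
orientation: [-0.52, -0.478, 0.524, -0.476]
contact_force: [-0.6, -0.1, -1.5]
rotvec [-0.56  0.12  0.25] shift(tool now) [ 0.0032  0.0002 -0.0349] shift(tool after) [ 0.0033  0.0005 -0.0349]
rotvec [179.44   0.39  -0.19] shift(tool now) [ 0.0032  0.0002 -0.0349] shift(tool after) [ 0.0033 -0.0005  0.0349]
now pos [ 0.5531 -0.0208  0.0393] yheading -5.17 toolx [-0.005 -0.002 -1.   ] q [-0.133  0.092  2.    -0.003  1.054 -0.042] F [-0.6 -0.1 -1.5] w 0.0114 t 8.4667
```

```bash
python3 -m jog '[[[-0.5,0.1,0.2],[0,0,-0.015],1],[[0,0,0],[0,0,-0.012],1],[[0,0,0],[0,0,-0.004],1],[[0,0,0],[0,0,0],1]]' | head -4
python3 - <<'E'
from h import *
p=np.array([.5635,.1017]);yw=-4.61
ydir=np.array([-np.sin(np.radians(yw)),np.cos(np.radians(yw))])
delta([*(p-.078*ydir),.035],yw)
E
```

```text
t: 8.8
ee_pos: [0.556, 0.0083, 0.0383]
orientation: [-0.519, -0.479, 0.521, -0.479]
contact_force: [0.2, -0.8, -1.7]
rotvec [-0.12  0.14  0.1 ] shift(tool now) [ 0.0033 -0.0001 -0.0157] shift(tool after) [ 0.0033 -0.     -0.0157]
rotvec [ 1.7988e+02  1.6000e-01 -2.2000e-01] shift(tool now) [ 0.0033 -0.0001 -0.0157] shift(tool after) [0.0033 0.     0.0157]
now pos [0.556  0.0083 0.0383] yheading -4.73 toolx [-0.002 -0.002 -1.   ] q [-0.08   0.098  1.996 -0.003  1.05   0.004] F [ 0.2 -0.8 -1.7] w 0.0114 t 8.8
```

```bash
python3 -m jog '[[[0,0,0],[0.003,0,-0.004],1],[[0,0,0],[0,0,-0.004],1],[[0,0,0],[-0.0005,0,-0.003],1],[[0,0,0],[0,0,0],1]]' | head -4
python3 - <<'E'
from h import *
p=np.array([.5635,.1017]);yw=-4.61
ydir=np.array([-np.sin(np.radians(yw)),np.cos(np.radians(yw))])
delta([*(p-.078*ydir),.033],yw)
E
```

```text
t: 9.13
ee_pos: [0.557, 0.0183, 0.0353]
orientation: [-0.519, -0.478, 0.522, -0.479]
contact_force: [-0.3, -1.2, -0.8]
rotvec [-0.21  0.2   0.13] shift(tool now) [ 0.0023 -0.0003 -0.0057] shift(tool after) [ 0.0023 -0.0002 -0.0057]
rotvec [179.79   0.2   -0.32] shift(tool now) [ 0.0023 -0.0003 -0.0057] shift(tool after) [0.0023 0.0002 0.0057]
now pos [0.557  0.0183 0.0353] yheading -4.82 toolx [-0.002 -0.003 -1.   ] q [-0.062  0.105  1.994 -0.004  1.045  0.025] F [-0.3 -1.2 -0.8] w 0.0115 t 9.1333
```

```bash
python3 -m jog '[[[0,0,0],[0.001,0,-0.003],1],[[0,0,0],[0,0,-0.002],1],[[0,0,0],[0,0,0],1]]' | head -4; python3 -m jog '[[[0,0,0],[0,0,-0.002],1],[[0,0,0],[0,0,0],1]]' | head -4;python3 -m jog '[[[0,0,0],[0,0,-0.002],1],[[0,0,0],[0,0,0],1]]' | head -4
python3 - <<'E'
from h import *
p=np.array([.5635,.1017]);yw=-4.61
ydir=np.array([-np.sin(np.radians(yw)),np.cos(np.radians(yw))])
delta([*(p-.078*ydir),.0315],yw)
E
```

```text
t: 9.38
ee_pos: [0.5576, 0.0234, 0.0343]
orientation: [-0.519, -0.478, 0.522, -0.479]
contact_force: [0.2, -0.6, -0.6]
t: 9.55
ee_pos: [0.5575, 0.0251, 0.0342]
orientation: [-0.519, -0.478, 0.522, -0.479]
contact_force: [-0.2, -0.8, -0.4]
t: 9.72
ee_pos: [0.5573, 0.0252, 0.0341]
orientation: [-0.517, -0.477, 0.524, -0.48]
contact_force: [1.3, -0.7, -0.4]
rotvec [-0.13  0.55  0.19] shift(tool now) [0.0026 0.     0.0012] shift(tool after) [0.0026 0.     0.0012]
rotvec [179.87   0.3   -0.86] shift(tool now) [0.0026 0.     0.0012] shift(tool after) [ 0.0026 -0.     -0.0012]
now pos [0.5573 0.0252 0.0341] yheading -4.74 toolx [-0.004 -0.009 -1.   ] q [-0.046  0.109  1.992 -0.011  1.044  0.042] F [ 1.3 -0.7 -0.4] w 0.0115 t 9.7167
```

```bash
python3 -m jog '[[[0,0.3,0],[0.0015,0,-0.002],1],[[0,0,0],[0,0,-0.001],1]]' | head -4; python3 -m jog '[[[0,0,0],[0.0015,0,-0.001],1],[[0,0,0],[0,0,-0.001],1]]' | head -4
python3 - <<'E'
from h import *
p=np.array([.5635,.1017]);yw=-4.61
ydir=np.array([-np.sin(np.radians(yw)),np.cos(np.radians(yw))])
delta([*(p-.078*ydir),.0315],yw)
shot('wrist','w4');shot('top','t2');shot('scene','s2')
a=cv2.imread('pics/w4.png');b=cv2.imread('pics/s2.png')[170:270,210:330]
o=np.zeros((400,800,3),np.uint8);o[:240,:320]=cv2.resize(a,(320,240));o[:400,320:]=cv2.resize(b,(480,400),interpolation=cv2.INTER_CUBIC);cv2.imwrite('pics/c4.png',cv2.convertScaleAbs(o,alpha=1.5))
E
```

```text
t: 9.88
ee_pos: [0.5575, 0.0253, 0.0328]
orientation: [-0.516, -0.478, 0.523, -0.481]
contact_force: [-0.8, -3.8, 1.2]
t: 10.05
ee_pos: [0.5578, 0.0253, 0.0319]
orientation: [-0.515, -0.477, 0.524, -0.482]
contact_force: [-2.2, -5.4, 1.6]
rotvec [-0.01  0.79  0.18] shift(tool now) [ 0.0005 -0.0005  0.0014] shift(tool after) [ 0.0004 -0.0005  0.0014]
rotvec [179.99   0.28  -1.23] shift(tool now) [ 0.0005 -0.0005  0.0014] shift(tool after) [ 0.0004  0.0005 -0.0014]
now pos [0.5578 0.0253 0.0319] yheading -4.62 toolx [-0.004 -0.013 -1.   ] q [-0.044  0.113  1.992 -0.016  1.04   0.045] F [-2.2 -5.4  1.6] w 0.0112 t 10.05
```

View pics/c4.png

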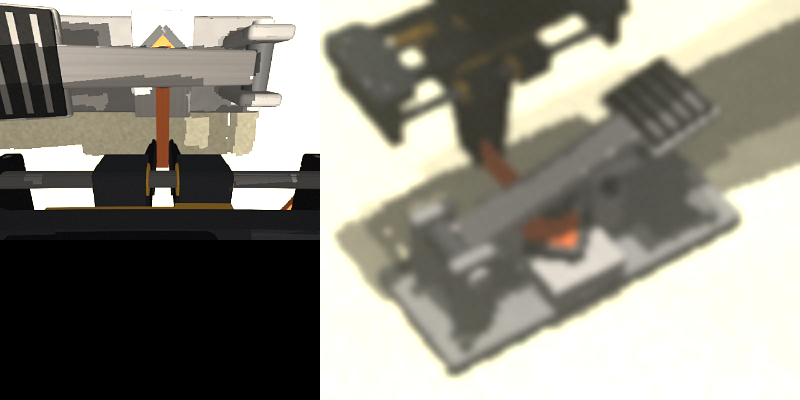

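Wrist view: the leaf point is in the V under the lever, at about (163,40) in the inset, with about 5 N against the stop. I'll level it, lower it and release gently.

```bash
python3 -m jog '[[[0,0.8,0],[0.0005,0,0],1],[[0,0,0],[0.001,0,0],1],[[0,0,0],[0,0,0],0.8],[[0,0,0],[0,0,0],0.7],[[0,0,0],[0,0,0],0.6],[[0,0,0],[0,0,0],0.5],[[0,0,0],[0,0,0],0.5]]';  python3 - <<'E'
from h import *
p=np.array([.5635,.1017]);yw=-4.61
ydir=np.array([-np.sin(np.radians(yw)),np.cos(np.radians(yw))])
delta([*(p-.078*ydir),.0315],yw)
shot('wrist','w5')
a=cv2.imread('pics/w5.png');cv2.imwrite('pics/c5.png',cv2.resize(a[:,130:390],None,fx=1.5,fy=1.5,interpolation=cv2.INTER_CUBIC))
T,P=leaf_in_tool('w5');c,s=np.cos(np.radians(yw)),np.sin(np.radians(yw));Q=np.c_[(P[:,:2]-p)@[c,s],(P[:,:2]-p)@[-s,c],P[:,2]]
for lo in np.arange(-.1,.03,.01):
    k=(Q[:,1]>=lo)&(Q[:,1]<lo+.01)
    if k.sum()>3: print(lo.round(3),k.sum(),np.percentile(Q[k,0],[3,97]).round(4),np.median(Q[k,2]).round(4))
E
```

```text
t: 10.78
ee_pos: [0.5591, 0.0264, 0.0316]
orientation: [0.521, 0.48, -0.519, 0.478]
contact_force: [-0.2, -0.6, 0.2]
gripper_width: 0.0229
rotvec [-0.09 -0.24  0.03] shift(tool now) [ 0.0001 -0.0016  0.0026] shift(tool after) [ 0.0001 -0.0016  0.0026]
rotvec [1.7991e+02 4.0000e-02 3.8000e-01] shift(tool now) [ 0.0001 -0.0016  0.0026] shift(tool after) [ 0.0001  0.0016 -0.0026]
now pos [0.5591 0.0264 0.0316] yheading -4.7 toolx [-0.     0.004 -1.   ] q [-0.051  0.113  1.992  0.005  1.036  0.029] F [-0.2 -0.6  0.2] w 0.0229 t 10.7833
-0.1 94 [-0.0048  0.0072] 0.0363
-0.09 284 [-0.0048  0.0072] 0.0364
-0.08 296 [-0.0053  0.0056] 0.0364
-0.07 302 [-0.0051  0.0056] 0.0365
-0.06 324 [-0.005   0.0061] 0.0365
-0.05 346 [-0.0053  0.006 ] 0.0365
-0.04 356 [-0.0053  0.006 ] 0.0364
-0.03 376 [-0.0052  0.0059] 0.0365
-0.02 216 [-0.0062  0.007 ] 0.0363
```

View pics/c5.png

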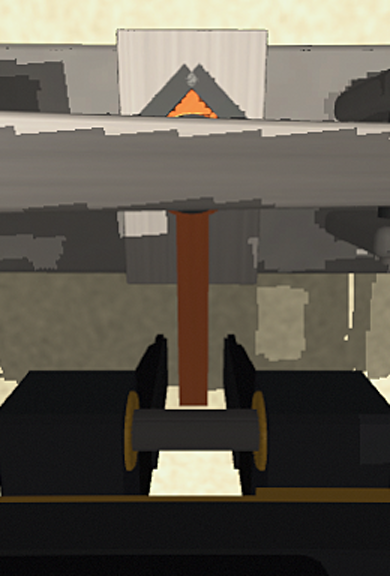

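The leaf is flat with its top at 36.4 mm, and straight, with the point at (191,88) by the V apex. I'll back off, shut the fingers and give the stem end a light nudge to make sure it's home.

```bash
python3 -m jog '[[[0,0,0],[-0.015,0,0],0.4],[[0,0,0],[-0.02,0,0],0.4],[[0,0,0],[-0.005,-0.001,0.02],1],[[0,0,0],[0,0,0.02],1],[[0,0,0],[0,0,0.01],1],[[0,0,0],[0,0,0],1],[[0,0,0],[0,0,0],1],[[0,0,0],[0,0,0],1],[[0,0,0],[0,0,0],1],[[0,0,0],[0,0,0],1]]';  python3 - <<'E'
from h import *
p=np.array([.5635,.1017]);yw=-4.61
ydir=np.array([-np.sin(np.radians(yw)),np.cos(np.radians(yw))])
delta([*(p-.118*ydir),.028],yw)
shot('wrist','w6')
T,P=leaf_in_tool('w6');c,s=np.cos(np.radians(yw)),np.sin(np.radians(yw));Q=np.c_[(P[:,:2]-p)@[c,s],(P[:,:2]-p)@[-s,c],P[:,2]]
k=(Q[:,2]>.033)&(Q[:,2]<.04);print(len(Q),k.sum(),Q[k].min(0),Q[k].max(0)); k&=Q[:,1]<-.02;print(np.polyfit(Q[k,1],Q[k,0],1))
E
```

```text
t: 11.67
ee_pos: [0.5534, -0.0218, 0.0715]
orientation: [0.521, 0.482, -0.518, 0.477]
contact_force: [0.0, -0.8, -0.7]
gripper_width: 0.0003
rotvec [ 0.02 -0.39  0.14] shift(tool now) [ 0.0436  0.0002 -0.0056] shift(tool after) [ 0.0435  0.0001 -0.0059]
rotvec [-179.98   -0.22   -0.62] shift(tool now) [ 0.0436  0.0002 -0.0056] shift(tool after) [ 0.0435 -0.0001  0.0059]
now pos [ 0.5534 -0.0218  0.0715] yheading -4.59 toolx [-0.002  0.007 -1.   ] q [-0.14   0.049  1.984  0.007  1.111 -0.063] F [ 0.  -0.8 -0.7] w 0.0003 t 11.6667
2734 2683 [-0.0167412  -0.09331595  0.03322549] [ 0.01644618 -0.0028805   0.03912669]
[0.00121493 0.00033007]
```

```bash
python3 -m jog '[[[0,-0.3,0],[0.02,0,0],1],[[0,0,0],[0.02,0,0],1],[[0,0,0],[0.003,0,0],1],[[0,0,0],[0,0,-0.003],1],[[0,0,0],[0,0,0],1]]' | head -4; python3 -m jog '[[[0,0,0],[0,0,-0.005],1],[[0,0,0],[0,0,-0.003],1],[[0,0,0],[0,0,-0.002],1],[[0,0,0],[0,0,0],1]]' |head -4
python3 - <<'E'
from h import *
p=np.array([.5635,.1017]);yw=-4.61
ydir=np.array([-np.sin(np.radians(yw)),np.cos(np.radians(yw))])
delta([*(p-.1035*ydir),.03],yw)
E
```

```text
t: 12.13
ee_pos: [0.5545, -0.0164, 0.0281]
orientation: [0.519, 0.481, -0.519, 0.479]
contact_force: [0.9, -0.1, -0.3]
t: 12.47
ee_pos: [0.5573, -0.005, 0.0313]
orientation: [0.52, 0.48, -0.518, 0.481]
contact_force: [0.8, 0.1, -0.4]
rotvec [ 0.19 -0.11 -0.18] shift(tool now) [ 0.0013 -0.0024 -0.0034] shift(tool after) [ 0.0013 -0.0024 -0.0034]
rotvec [-1.798e+02  2.900e-01 -1.700e-01] shift(tool now) [ 0.0013 -0.0024 -0.0034] shift(tool after) [0.0013 0.0024 0.0034]
now pos [ 0.5573 -0.005   0.0313] yheading -4.42 toolx [ 0.003  0.002 -1.   ] q [-0.106  0.107  2.     0.002  1.032 -0.03 ] F [ 0.8  0.1 -0.4] w 0.0005 t 12.4667
```

```bash
python3 -m jog '[[[0.2,0,0],[0.001,-0.0024,-0.002],1],[[0,0,0],[0,0,0],1]]' | head -4;for i in 1; do python3 -m jog '[[[0,0,0],[0,0,-0.002],1],[[0,0,0],[0,0,0],1]]' |head -4; python3 -m jog '[[[0,0,0],[0,0,-0.0015],1],[[0,0,0],[0,0,0],1]]' |head -4; done
```

```text
t: 12.63
ee_pos: [0.5561, -0.0032, 0.0317]
orientation: [0.521, 0.478, -0.518, 0.481]
contact_force: [0.4, -1.3, -1.4]
t: 12.8
ee_pos: [0.556, -0.0032, 0.0319]
orientation: [0.52, 0.477, -0.519, 0.483]
contact_force: [0.2, 0.5, 0.4]
t: 12.97
ee_pos: [0.5559, -0.0031, 0.032]
orientation: [-0.519, -0.477, 0.52, -0.483]
contact_force: [-1.0, -0.2, -0.2]
```

```bash
python3 -m jog '[[[0,0.3,0],[0,0,-0.003],1],[[0,0,0],[0,0,-0.002],1]]' |head -4; python3 -m jog '[[[0,0,0],[0,0,-0.003],1],[[0,0,0],[0,0,-0.003],1]]' |head -4;  python3 - <<'E'
from h import *
p=np.array([.5635,.1017]);yw=-4.61
ydir=np.array([-np.sin(np.radians(yw)),np.cos(np.radians(yw))])
delta([*(p-.1035*ydir),.03],yw)
E
```

```text
t: 13.13
ee_pos: [0.5559, -0.0028, 0.032]
orientation: [-0.517, -0.476, 0.52, -0.485]
contact_force: [-1.4, -10.3, 0.1]
t: 13.3
ee_pos: [0.556, -0.0027, 0.0321]
orientation: [-0.513, -0.474, 0.523, -0.488]
contact_force: [-1.6, -13.1, 0.2]
rotvec [ 0.4   1.39 -0.29] shift(tool now) [ 0.0021 -0.0009 -0.0012] shift(tool after) [ 0.0021 -0.0009 -0.0011]
rotvec [-179.59    0.45    2.18] shift(tool now) [ 0.0021 -0.0009 -0.0012] shift(tool after) [0.0021 0.0009 0.0011]
now pos [ 0.556  -0.0027  0.0321] yheading -4.21 toolx [ 0.003 -0.025 -1.   ] q [-8.900e-02  1.030e-01  2.002e+00 -2.800e-02  1.031e+00 -1.000e-03] F [ -1.6 -13.1   0.2] w 0.0005 t 13.3
```

13 N on the stem end doesn't move the leaf, so it is home. Now I'll retreat and go above the pedal.

```bash
python3 -m jog '[[[0,0,0],[0,0,0.008],1],[[0,1,0],[0,0,0.012],1],[[0,0,0],[-0.03,0,0.01],1],[[0,0,0],[-0.035,0,0],1],[[0,0,0],[-0.035,0,0],1],[[0,0,0],[-0.03,0,0],1],[[0,0,0],[0,0,0],1]]' |head -4;  python3 - <<'E'
from h import *
p=np.array([.5635,.1017]);yw=-4.61
ydir=np.array([-np.sin(np.radians(yw)),np.cos(np.radians(yw))])
delta([.4835,.108,.14],yw)
shot('wrist','w7')
T,P=leaf_in_tool('w7');c,s=np.cos(np.radians(yw)),np.sin(np.radians(yw));Q=np.c_[(P[:,:2]-p)@[c,s],(P[:,:2]-p)@[-s,c],P[:,2]]
k=(Q[:,2]>.03)&(Q[:,2]<.042);print(len(Q),k.sum(),Q[k].min(0),Q[k].max(0)); k&=Q[:,1]<-.02;print(np.polyfit(Q[k,1],Q[k,0],1))
a=cv2.imread('pics/w7.png');cv2.imwrite('pics/c7.png',cv2.resize(a,(768,576)))
E
```

```text
t: 13.88
ee_pos: [0.5503, -0.0309, 0.1637]
orientation: [0.519, 0.483, -0.518, 0.478]
contact_force: [0.2, -0.7, 0.3]
rotvec [ 0.25 -0.28  0.25] shift(tool now) [ 0.0247 -0.077  -0.1333] shift(tool after) [ 0.0237 -0.0777 -0.133 ]
rotvec [-179.74   -0.39   -0.44] shift(tool now) [ 0.0247 -0.077  -0.1333] shift(tool after) [0.0237 0.0777 0.133 ]
now pos [ 0.5503 -0.0309  0.1637] yheading -4.35 toolx [-0.004  0.005 -1.   ] q [-0.156 -0.054  1.92   0.005  1.28  -0.081] F [ 0.2 -0.7  0.3] w 0.0004 t 13.8833
1282 1256 [-0.01583488 -0.09289888  0.03013966] [ 0.01527067 -0.00482622  0.03857641]
[ 3.64723740e-03 -1.69138085e-05]
```

View pics/c7.png

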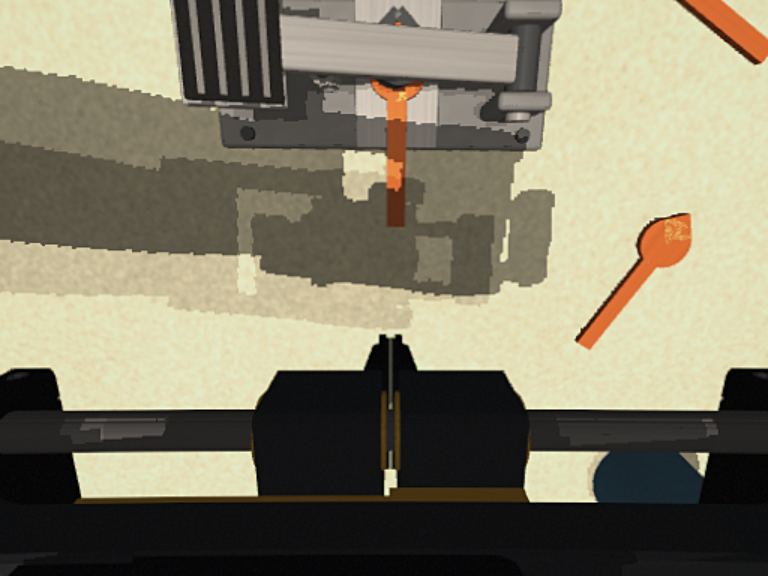

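The leaf lies in the press, with its stem from (396,95) to (396,227) straight out of the open side and its tip in the V at (397,20). Now to the pedal.

```bash
python3 -m jog '[[[0.2,-0.3,0.2],[-0.001,-0.018,-0.03],1],[[0,0,0],[-0.001,-0.018,-0.03],1],[[0,0,0],[-0.001,-0.018,-0.03],1],[[0,0,0],[-0.001,-0.018,-0.03],1],[[0,0,0],[0.003,-0.005,-0.012],1],[[0,0,0],[0.01,0,0],1],[[0,0,0],[0,0,0],1]]' |head -4;  python3 - <<'E'
from h import *
delta([.484,.108,.105],-4.61)
E
```

```text
t: 14.52
ee_pos: [0.4761, 0.1133, 0.1439]
orientation: [-0.518, -0.484, 0.522, -0.474]
contact_force: [0.5, 0.3, -0.4]
rotvec [-0.16 -0.33  0.82] shift(tool now) [0.0388 0.0089 0.0049] shift(tool after) [0.0389 0.0083 0.0047]
rotvec [179.83   1.28   0.51] shift(tool now) [0.0388 0.0089 0.0049] shift(tool after) [ 0.0389 -0.0083 -0.0047]
now pos [0.4761 0.1133 0.1439] yheading -4.77 toolx [-0.014  0.007 -1.   ] q [ 0.119 -0.175  2.065  0.009  1.265  0.199] F [ 0.5  0.3 -0.4] w 0.0003 t 14.5167
```

```bash
python3 -m jog '[[[0,-0.3,0.8],[0.012,0.007,0.004],1],[[0,0,0],[0.012,0.001,0],1],[[0,0,0],[0.01,0,0],1],[[0,0,0],[0,0,0],1]]' |head -4;  python3 -m jog '[[[0,0,0],[0.008,0,0],1],[[0,0,0],[0.008,-0.001,0],1],[[0,0,0],[0,0,0],1]]' |head -4;python3 - <<'E'
from h import *
delta([.479,.1085,.062],-4.61)
E
```

```text
t: 14.85
ee_pos: [0.4822, 0.1068, 0.1036]
orientation: [-0.519, -0.48, 0.522, -0.476]
contact_force: [-0.7, -0.6, 0.2]
t: 15.1
ee_pos: [0.4815, 0.1065, 0.0871]
orientation: [-0.52, -0.48, 0.523, -0.474]
contact_force: [-1.9, 1.0, 6.4]
rotvec [-0.46 -0.13  0.52] shift(tool now) [ 0.0252 -0.0025 -0.0017] shift(tool after) [ 0.0251 -0.0027 -0.0018]
rotvec [179.54   0.82   0.2 ] shift(tool now) [ 0.0252 -0.0025 -0.0017] shift(tool after) [0.0251 0.0027 0.0018]
now pos [0.4815 0.1065 0.0871] yheading -5.07 toolx [-0.009  0.003 -1.   ] q [ 0.106 -0.104  2.105  0.004  1.15   0.193] F [-1.9  1.   6.4] w 0.0006 t 15.1
```

Contact is at the expected height with about 6 N. I'll carry on down to the stop.

```bash
python3 -m jog '[[[0,0,0],[0.008,-0.001,0],1],[[0,0,0],[0.008,-0.001,0],1],[[0,0,0],[0.006,0,0],1],[[0,0,0],[0.003,0,0],1],[[0,0,0],[0.001,0,0],1]]' |head -4; python3 -m jog '[[[0,0,0],[0.003,0,0],1],[[0,0,0],[0.002,0,0],1]]' |head -4; python3 -m jog '[[[0,0,0],[0.003,0,0],1],[[0,0,0],[0.003,0,0],1]]' |head -4
```

```text
t: 15.52
ee_pos: [0.4799, 0.1068, 0.0675]
orientation: [-0.519, -0.481, 0.524, -0.473]
contact_force: [-5.6, 0.1, 11.6]
t: 15.68
ee_pos: [0.4798, 0.1069, 0.066]
orientation: [-0.519, -0.482, 0.525, -0.472]
contact_force: [-5.7, 0.7, 11.8]
t: 15.85
ee_pos: [0.4797, 0.1069, 0.0637]
orientation: [-0.518, -0.483, 0.526, -0.471]
contact_force: [-5.9, 0.5, 12.7]
```

```bash
python3 -m jog '[[[0,0,0],[0.004,0,0],1],[[0,0,0],[0.004,0,0],1]]' |head -4; python3 -m jog '[[[0,0,0],[0.005,0,0],1],[[0,0,0],[0.005,0,0],1],[[0,0,0],[0.005,0,0],1]]' |head -4
```

```text
t: 16.02
ee_pos: [0.4797, 0.1069, 0.0615]
orientation: [-0.517, -0.484, 0.527, -0.471]
contact_force: [-15.2, -1.9, 31.6]
t: 16.27
ee_pos: [0.4797, 0.1069, 0.0616]
orientation: [-0.514, -0.486, 0.53, -0.469]
contact_force: [-16.4, -1.2, 29.5]
```

At the stop: z stalls at 61.5 mm with about 30 N. Hold for about 1.5 s.

```bash
python3 -m jog '[[[0,0,0],[0.004,0,0],1],[[0,0,0],[0.004,0,0],1],[[0,0,0],[0.004,0,0],1],[[0,0,0],[0.004,0,0],1],[[0,0,0],[0.004,0,0],1],[[0,0,0],[0.004,0,0],1],[[0,0,0],[0.004,0,0],1],[[0,0,0],[0.004,0,0],1],[[0,0,0],[0.004,0,0],1]]' |head -4; python3 -m jog '[[[0,0,0],[0.004,0,0],1],[[0,0,0],[0.004,0,0],1],[[0,0,0],[0.004,0,0],1],[[0,0,0],[0.004,0,0],1],[[0,0,0],[0.004,0,0],1],[[0,0,0],[0.004,0,0],1],[[0,0,0],[0.004,0,0],1],[[0,0,0],[0.004,0,0],1],[[0,0,0],[0.004,0,0],1]]' |head -4
python3 - <<'E'
from h import *
delta([.479,.1085,.16],-4.61)
E
```

```text
t: 17.02
ee_pos: [0.4797, 0.1069, 0.0618]
orientation: [-0.508, -0.49, 0.535, -0.465]
contact_force: [-12.0, -1.3, 23.4]
t: 17.77
ee_pos: [0.4797, 0.1069, 0.0619]
orientation: [-0.502, -0.494, 0.54, -0.461]
contact_force: [-10.9, -1.5, 23.8]
rotvec [-0.43  0.41  4.04] shift(tool now) [-0.0978 -0.0078 -0.0008] shift(tool after) [-0.0981 -0.0008 -0.0015]
rotvec [179.46   6.33  -0.64] shift(tool now) [-0.0978 -0.0078 -0.0008] shift(tool after) [-0.0981  0.0008  0.0015]
now pos [0.4797 0.1069 0.0619] yheading -5.06 toolx [-0.071 -0.001 -0.997] q [ 0.106 -0.032  2.085  0.007  1.159  0.191] F [-10.9  -1.5  23.8] w 0.0002 t 17.7667
```

```bash
python3 -m jog '[[[0,0,0],[-0.005,0,0],1],[[0,0,1],[-0.007,-0.0005,0],1],[[0,0,1],[-0.007,0,0],1],[[0,0,1],[-0.007,0,0],1],[[0,0,1],[-0.007,0,0],1],[[0,0,0],[-0.007,0,0],1],[[0,0,0],[-0.01,0,0],1],[[0,0,0],[-0.025,0,0],1],[[0,0,0],[-0.035,0,0],1],[[0,0,0],[-0.03,0,0],1],[[0,0,0],[0,0,0],1]]' |head -4; python3 -m jog '[[[0,0,0],[-0.01,0,0.03],1],[[0,0,0],[-0.01,0,0.035],1],[[0,0,0],[-0.01,0,0.035],1],[[0,0,0],[-0.01,0,0.035],1],[[0,0,0],[-0.01,0,0.035],1],[[0,0,0],[-0.005,0,0.02],1],[[0,0,0],[0,0,0],1],[[0,0,0],[0,0,0],1]]' |head -4
python3 - <<'E'
from h import *
p=np.array([.5635,.1017]);yw=-4.61
delta([.479,.1085,.16],-4.61)
shot('top','t9');shot('wrist','w9')
T,P=leaf_in_tool('w9');c,s=np.cos(np.radians(yw)),np.sin(np.radians(yw));Q=np.c_[(P[:,:2]-p)@[c,s],(P[:,:2]-p)@[-s,c],P[:,2]]
k=(Q[:,2]>.03)&(Q[:,2]<.042);print(k.sum(),Q[k].min(0) if k.any() else '')
a=cv2.imread('pics/t9.png');b=cv2.imread('pics/w9.png')
o=np.zeros((560,800,3),np.uint8);o[:460,:460]=cv2.resize(a[130:245,185:300],None,fx=4,fy=4,interpolation=cv2.INTER_CUBIC);o[:255,460:]=cv2.resize(b,(340,255))
o[255:,460:]=cv2.resize(a,(340,305));cv2.imwrite('pics/c9.png',cv2.convertScaleAbs(o,alpha=1.5))
print('pad',px('t9',[(222,215)]))
E
```

```text
t: 18.68
ee_pos: [0.4817, 0.1067, 0.2148]
orientation: [-0.52, -0.475, 0.523, -0.48]
contact_force: [0.3, 1.2, 0.9]
t: 19.35
ee_pos: [0.4623, -0.0885, 0.2722]
orientation: [-0.518, -0.478, 0.523, -0.479]
contact_force: [0.4, -1.5, -0.1]
rotvec [-0.23  0.41  0.19] shift(tool now) [ 0.1108  0.0004 -0.1986] shift(tool after) [ 0.1122  0.0008 -0.1978]
rotvec [179.77   0.3   -0.65] shift(tool now) [ 0.1108  0.0004 -0.1986] shift(tool after) [ 0.1122 -0.0008  0.1978]
now pos [ 0.4623 -0.0885  0.2722] yheading -4.84 toolx [-0.004 -0.007 -1.   ] q [-0.299 -0.314  1.961 -0.008  1.496 -0.214] F [ 0.4 -1.5 -0.1] w 0.0003 t 19.35
970 [-0.01772509 -0.09295202  0.03027103]
pad [[0.48279283 0.10755116 0.10013112]]
```

View pics/c9.png

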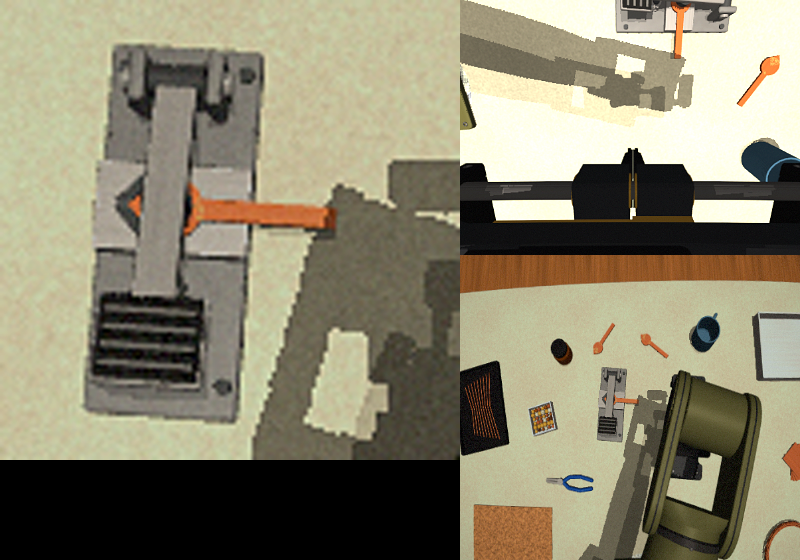

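The leaf point sits in the V at (132,205) and the stem runs straight out to (335,218). The pedal is back up with the pad at z 0.100. The bystanders haven't moved and the arm is clear.

```bash
python3 -c "
from bench import job_done; print(job_done())"
```

```text
the job is handed in; nothing more can be done
None
```

The leaf is in the press and veined, the pedal is back up, and the job is handed in at about 19.5 s of the 54 s allowed. No verdict came back.

- **Leaf:** I took the copper leaf nearest the base, turned it and slid it under the die into the V stop, then released it. With the gripper shut, I pushed the stem end with about 13 N and it did not move. Before pressing, its top measured about 36.4 mm, so it lies flat on the anvil, and the stem was within about 0.2° of straight out.
- **Pedal:** I pressed it to its stop, where the tip stalled at 61.5 mm under about 24–32 N. I held it there for about 1.7 s and let it rise with the gripper.
- **Last checks:** After pressing, the stem end was where it had been just before. The pad was back at z = 100 mm, the arm was clear, and the mug, jar, bead box and pliers looked unmoved.
- **One small disagreement:** The stem end measured about 93 mm from my fitted press centre, not the nominal 95 mm. That is within the 2 mm calibration tolerance, and the firm stop in the V says it is home.

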